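# Fetch the firebrick out of the soldering booth on the peel

### The arm

A 6-joint arm with a two-finger parallel gripper is mounted at the origin on the work surface. World frame = base frame: x ahead of the robot, y to its left, z up, the work surface at z = 0. Lengths are in m, angles in rad, forces in N, time in s.
With the tool pointing down it reaches from about 0.225 to 0.875 m from the base axis. Payload 3.4 kg.
Tool frame: the origin (TCP) lies between the finger pads; the fingertips stand 8 mm ahead of it and the grasp point (between the pads) lies 11 mm behind it; z points along the fingers, y is the line along which they close (so a half turn about z gives the same grasp; the last joint's range is limited). The gripper opens to 85 mm and grips with 20 to 120 N. Pads are 22 mm wide; open, the fingers measure 114 mm over their backs; the gripper's body (76 mm by 85 mm) begins 54 mm behind the grasp point. The pads swing forward as they close: fully open they stand 13 mm farther back than shut.
Start: joints at [0.981, 0.276, 1.505, -0, 1.361, -0.121], TCP at [0.26, 0.513, 0.239] pointing down, gripper open.
Joint ranges: [-2.89, 2.89], [-0.75, 2.08], [0.22, 2.7], [-1.18, 4.32], [0.11, 2.71], [-2.7, 2.7]. Speed limits (rad/s): [2.57, 2.57, 3.14, 3.14, 3.14, 3.14].

### API

Orientations are given as a unit quaternion [w, x, y, z].
In Python, from rig import manip, optics, finder gives the robot as it stands.
- The arm moves only by the tool servo_tool, never from a script. Its argument "increments" is a list of rows, each a list of 7 numbers: the shift along the tool's x, y, z in cm, then the turn, a rotation vector about the tool's x, y, z in degrees, then the closure, from -1 (fully open) to 1 (shut). In form: [[x, y, z, rx, ry, rz, gripper], ...]. A call has exactly 5 rows; each row shifts and turns the commanded pose from where the row before left it, along the tool's axes as they then stand; what a row does not reach is not made up. A row lasts 1/10 s, in which the tool goes at most 50 mm and 8.59 degrees, less where a joint would pass 70% of its speed; a pose out of reach is approached as far as the arm can. A call is refused whole if a number of a shift passes 5 or a number of a turn 8.59, either way. A call with a gripper value outside its range is refused whole. The fingers move at their own pace and stop on an object; "squeeze" is the grip in N (left out, the last holds). Time passes only in rows, so rows that do not move let the fingers close, or fill a call up. It gives the time, the measured TCP pose, the force, the opening and the grip force at its end, in the units of the state.
- manip.get_state(): the state, without advancing time (a new reading comes with each control period).
- optics.get_image(name): name is "scene" or "top" or "wrist"; returns the picture (400x640x3 uint8, red, green, blue); there is no depth.
- optics.get_calibration(name): a dict with "fov_y" (degrees; the focal length in pixels is half the picture's height over the tangent of half this angle, whatever the lens; pixels are square), "cx", "cy" (the principal point, pixels), "world_to_cam" (4x4, takes a point from world to camera coordinates). Camera axes: x right, y down, z forward; pixel columns grow to the right and rows downward; lengths in m; the calibration is good to about 2 mm. A picture is of the moment at which its call begins: read the wrist's pose just before it. get_calibration takes no time and is no camera call; for the wrist camera it gives the pose at the moment of the call.
- manip.sign_off(): hands the job in; it is judged then, once.
Trained networks look in the newest picture that a camera, given by its name, has taken for a name from the list of things; names that differ only in an ending like _2 or _b are one class to them, and where a whole thing is asked for, a point or a joint stands for the part that bears it (a point fixed in the world has none). Each returns a list of dicts, best first, with "p" (0 to 1); they miss things now and then, are a little off and sometimes report something else, mostly with a low value. They report only what shows in the picture. A call takes as long as a camera call. They do not tell look-alikes from the thing itself.
- finder.silhouettes(label, camera): "region" (400x640 bool, what is visible of it) and "box" ([centre column, centre row, width, height] in pixels, round what is visible of it).
- finder.tip_of(label, camera): "at" ([column, row] in pixels: a listed point, or the origin of a listed thing).
The state is a dict: "clock": time; "qpos": joint angles; "qd": joint speeds; "effort": joint torques, N m; "position": TCP position; "ee_rot": TCP orientation; "contact_force": force on the tool from outside, world axes, zero at the start; "moment": the same for the moment, N m; "width": finger opening in m; "gripper_force": force on a finger pad.
Only numpy, scipy, OpenCV 4.12 (cv2) and the standard library are available. Lean on these libraries where they do the work, as an engineer would, in place of code of your own. Each camera call takes 0.05 s, during which the arm holds its last target. There are 200 camera calls.

### The job

Fetch the firebrick that stands on end in the soldering booth out of it on the steel peel; the soft brick must not be picked up by hand. Tip it back until it rests leaning on the booth's back wall, slide the peel's blade well in under its raised front, get it standing upright again, well on the blade, then draw it out on the peel until its rear face is at least 120 mm from the back wall and let go. Leave the third hand, the jar and the pan where they are.

Things in the scene. Friction and masses are not known exactly. Their poses are not given: they have to be found in the camera images.
- brick: cream soft firebrick standing free on end in the booth: 76 mm deep (its x), 114 mm wide (y), 180 mm high (z), 0.55 to 0.95 kg. Origin: centre of its underside; z up its height; -x its front face, towards the robot; +x its rear face, towards the back wall, 63 to 83 mm from it. Tipped back over 23 degrees it goes on by itself and rests at 27 to 37 degrees on the wall's top front edge
- brick_heel (a point): middle of the brick's lower rear edge (38 mm behind its origin), about which it tips; it then stays on the bench, and the front lower edge is 35 to 46 mm up. Pushing the blade on against the underside near the heel shifts the heel towards the wall or on to the blade: the brick stands up steeper and, under about 23 degrees, rocks forward by itself to stand flat on the blade
- booth: fixed soldering booth of cream firebricks, open in front and above: back wall 575 mm long (y), 64 mm thick, 114 mm high, and a side brick at each end (115 mm forward, 64 mm thick, 114 mm high; 447 mm clear between them). Origin: on the bench at the middle of the back wall's front face; +x points into the wall, -x out of the booth, z up
- peel: steel peel lying flat on the bench outside the booth, left or right: flat blade 130 mm long (x), 100 mm wide (y), 4 mm thick, with a raised wooden handle like a plasterer's trowel; 0.26 kg. Origin: centre of the blade's underside; +x to the free tip, z up. The handle is a level bar along x, 24 mm wide, 47 to 76 mm above the bench, from x = -0.142 to -0.054, free below but for a post at x = -0.060
- peel_tip (a point): middle of the blade's free tip edge, at the underside, 65 mm ahead of the peel's origin
- peel_grip (a point): middle of the peel's handle, where to grip it across its 24 mm width: 160 mm behind the tip and 61 mm above the blade's underside
- third_hand: bystander: third hand on a black stepped iron foot of 80 mm diameter with a small clamp arm, about 110 mm high, in the booth beside the brick. Origin: centre of its underside
- jar: bystander: glass jar with a metal lid, 62 mm diameter, 66 mm high, in the booth on the brick's other side. Origin: centre of its underside
- pan: bystander: dark round annealing pan filled with pumice, 144 mm diameter, 42 mm high, on the bench outside the booth on the side opposite the peel. Origin: centre of its underside
There are look-alikes about, which are no part of the job. What is shaped like the brick but blue or orange is not meant.

How it is judged:
On the way, in this order (a step that is already met when the one before it is completed fails the run):
1. the brick is tipped back and rests by itself, leaning on the booth's back wall (tilted more than 25 degrees, no finger on it) (angle between brick's own z axis and vertical above 0.44 rad and angular speed of brick below 0.2 rad/s and contact force between brick and booth above 0.1 N and contact force between the fingers and brick below 0.05 N), for 0.2 s.
2. the blade's tip is at least 20 mm in under the raised front of the leaning brick (angle between brick's own z axis and vertical above 0.3 rad and x of peel_tip in the frame of brick between -0.018 and 0.05 m and y of peel_tip in the frame of brick between -0.045 and 0.045 m and z of peel_tip in the frame of brick between -0.06 and 0 m), for 0.05 s.
At the end, for the whole second after the job is handed in: the brick stands upright (3 degrees) on the blade, rear face at most 28 mm beyond its tip and 30 mm off its centre line; the peel lies flat on the bench; the brick's rear face is at least 120 mm from the back wall; all released and at rest (angle between brick's own z axis and vertical below 0.05 rad and z of brick in the frame of peel between 0.0025 and 0.0065 m and y of brick in the frame of peel between -0.03 and 0.03 m and x of brick in the frame of peel below 0.055 m and contact force between brick and peel above 2 N and angle between peel's own z axis and vertical below 0.04 rad and height (world z) of peel below 0.004 m and x of brick in the frame of booth below -0.158 m and linear speed of each of brick, peel below 0.01 m/s); the robot touches nothing.
It fails at once if the brick is lifted bodily (its underside's centre more than 50 mm above the bench) (height (world z) of brick above 0.05 m).
It fails at once if the brick falls over (tilted more than 50 degrees) (angle between brick's own z axis and vertical above 0.87 rad).
It fails at once if the third hand is moved by more than 15 mm (distance of third_hand from where it was at the start of the episode above 0.015 m).
It fails at once if the jar is moved by more than 15 mm (distance of jar from where it was at the start of the episode above 0.015 m).
It fails at once if the pan is moved by more than 15 mm (distance of pan from where it was at the start of the episode above 0.015 m).
It also fails if it takes over 61 s, if anything falls off the work surface, if the arm or the gripper's body presses on something with over 40 N, if the wrist force passes 120 N, or if a joint passes its speed limit or range.

## Working session

There is one attempt and no reset: what is moved stays moved. The work goes in short steps, Python scripts to look and compute and a tool call to move; the robot and the scene stay as the last step left them, time stands still between calls to the robot, and variables do not carry over. Pictures are saved under pics/ and viewed, at most 10 in all, crops included, and the job is handed in when it is done.

Besides the shell and the picture viewer there is one more tool, called after "Call:" by a JSON object that holds its "method" and its "body", one argument or row to a line. servo_tool: Moves the arm, as the interface text tells. Its arguments: {"type":"object","properties":{"increments":{"type":"array","items":{"type":"array","items":{"type":"number"}}},"squeeze":{"type":"number"}},"required":["increments"]}

```bash
mkdir -p pics; ls; cat > h.py <<'E'
import numpy as np, cv2
from rig import manip, optics, finder
def cal(n):
    c=optics.get_calibration(n); f=200/np.tan(np.radians(c['fov_y'])/2)
    return f,c['cx'],c['cy'],np.array(c['world_to_cam'])
def ray(n,px,z,c=None):
    f,cx,cy,T=c or cal(n); d=T[:3,:3].T@np.array([(px[0]-cx)/f,(px[1]-cy)/f,1]); o=-T[:3,:3].T@T[:3,3]
    return o+d*(z-o[2])/d[2]
def proj(n,p,c=None):
    f,cx,cy,T=c or cal(n); q=T[:3,:3]@np.array(p)+T[:3,3]; return np.array([cx+f*q[0]/q[2],cy+f*q[1]/q[2]])
def snap(n,name=None):
    im=optics.get_image(n)
    if name: cv2.imwrite('pics/'+name,cv2.cvtColor(im,cv2.COLOR_RGB2BGR))
    return im
E
python3 - <<'E'
from h import *
a=snap('top','top0.png')
for l,z in [('brick',.09),('booth',0),('peel',0),('peel_tip',0),('peel_grip',.061),('brick_heel',0),('third_hand',0),('jar',0),('pan',0)]:
    for d in finder.tip_of(l,'top')[:3]: print(l,round(d['p'],2),np.round(d['at'],1),np.round(ray('top',d['at'],0 if l!='peel_grip' else .061),3))
b=snap('scene','scene0.png')
for l in ['brick','booth','peel_tip','peel_grip','peel','brick_heel','third_hand','jar','pan']:
    for d in finder.tip_of(l,'scene')[:3]: print('S',l,round(d['p'],2),np.round(d['at'],1),np.round(ray('scene',d['at'],0 if l!='peel_grip' else .061),3))
for n in ['top','scene']:
    f,cx,cy,T=cal(n); print(n,f,-T[:3,:3].T@T[:3,3],T[:3,:3])
print(manip.get_state())
cv2.imwrite('pics/both.png',cv2.cvtColor(cv2.resize(np.vstack([a,b]),(800,1000))[:, :],cv2.COLOR_RGB2BGR))
E
```

```text
pics
brick 0.93 [320.8 165.9] [0.637 0.078 0.   ]
brick 0.79 [188.9 162.8] [0.667 0.473 0.   ]
brick 0.69 [454.7 243.8] [ 0.384 -0.293  0.   ]
booth 0.83 [330.6 128.8] [0.754 0.042 0.   ]
peel 0.84 [436.5 215.8] [ 0.467 -0.25   0.   ]
peel_tip 0.82 [430.3 190.1] [ 0.545 -0.241  0.   ]
peel_grip 0.61 [454.  242.5] [ 0.381 -0.271  0.061]
brick_heel 0.54 [329.3 129.1] [0.754 0.046 0.   ]
third_hand 0.87 [279.8 168.7] [0.634 0.201 0.   ]
pan 0.95 [263.9 218.5] [0.485 0.251 0.   ]
S brick 0.91 [319.  139.6] [0.257 0.217 0.   ]
S brick 0.64 [331.9 240.3] [0.641 0.071 0.   ]
S booth 0.94 [341.1 271.1] [0.746 0.047 0.   ]
S peel_tip 0.89 [226.6 254.3] [ 0.54 -0.24  0.  ]
S peel 0.54 [338.2 250. ] [0.679 0.072 0.   ]
S peel 0.22 [362.2 178.1] [ 0.474  0.271 -0.   ]
S brick_heel 0.74 [322.7 139.4] [ 0.262  0.229 -0.   ]
S brick_heel 0.68 [338.2 248.1] [0.674 0.075 0.   ]
S third_hand 0.94 [368.1 224.2] [0.64 0.2  0.  ]
S jar 0.78 [282.9 274.5] [ 0.679 -0.113  0.   ]
S jar 0.44 [331.4 242.3] [0.646 0.066 0.   ]
S pan 0.69 [358.8 181.8] [0.482 0.254 0.   ]
top 407.7554966024257 [0.25727991 0.093
[... 335 characters left out ...]
86 -0.83026578]]
{'clock': 1.0, 'qpos': array([ 9.80978331e-01,  2.75866249e-01,  1.50489666e+00, -2.92566599e-05,
        1.36074806e+00, -1.21007155e-01]), 'qd': array([-0.00121388, -0.00112015,  0.00026935,  0.00060843,  0.00061213,
       -0.00077095]), 'effort': array([-6.38068013e-04, -4.16673875e+01, -2.46097630e+01, -1.68607821e-04,
        7.80807704e-05,  8.68542912e-06]), 'position': array([0.25982421, 0.51296223, 0.23934861]), 'ee_rot': array([2.76245587e-05, 2.32261741e-01, 9.72653320e-01, 3.33101446e-05]), 'contact_force': array([-0.29015243,  0.26849579, -0.21623865]), 'moment': array([ 0.0336696 , -0.01153988, -0.01511151]), 'gripper_force': 0.0, 'width': 0.08533570184090268}
```

View pics/top0.png

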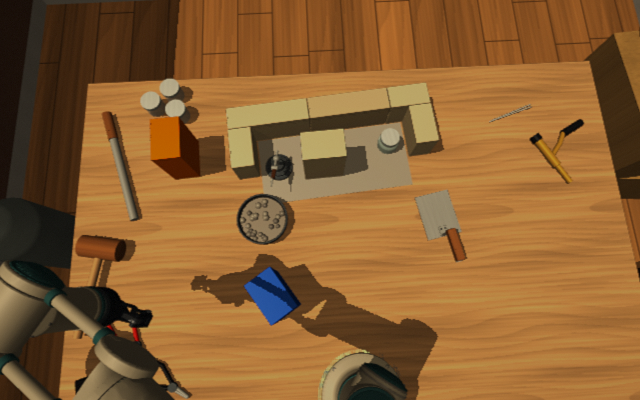

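View pics/scene0.png

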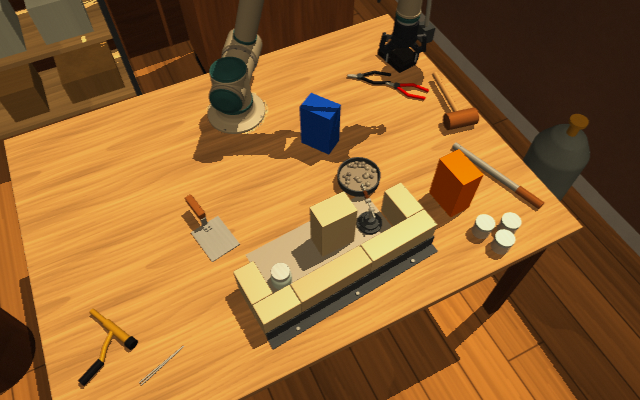

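```bash
cat >> h.py <<'E'
from scipy.optimize import minimize
def box(x0,x1,y0,y1,z0,z1): return np.array([[x,y,z] for x in(x0,x1) for y in(y0,y1) for z in(z0,z1)])
M={'brick':[box(-.038,.038,-.057,.057,0,.18)],
 'booth':[box(0,.064,-.2875,.2875,0,.114),box(-.115,0,.2235,.2875,0,.114),box(-.115,0,-.2875,-.2235,0,.114)],
 'peel':[box(-.065,.065,-.05,.05,0,.004),box(-.142,-.054,-.012,.012,.047,.076)]}
S=4
def render(l,p,n,c):
    m=np.zeros((400*S,640*S),np.uint8); a=p[2]; R=np.array([[np.cos(a),-np.sin(a),0],[np.sin(a),np.cos(a),0],[0,0,1]])
    for b in M[l]:
        q=np.array([proj(n,R@v+[p[0],p[1],0],c) for v in b]); h=cv2.convexHull(np.round(q*S+S/2-.5).astype(np.int32)); cv2.fillConvexPoly(m,h,1)
    return m
def fit(l,p0,obs,ign={}):
    # obs: {cam:(region,cal)}
    big={n:cv2.resize(r.astype(np.uint8),None,fx=S,fy=S,interpolation=cv2.INTER_NEAREST) for n,(r,c) in obs.items()}
    ig={n:(cv2.resize(ign[n].astype(np.uint8),None,fx=S,fy=S,interpolation=cv2.INTER_NEAREST)==0) if n in ign else None for n in obs}
    def cost(p):
        s=0
        for n,(r,c) in obs.items():
            m=render(l,p,n,c); x=m!=big[n]; u=(m|big[n])>0
            if ig[n] is not None: x=x&ig[n];u=u&ig[n]
            s+=x.sum()/u.sum()
        return s
    p0=np.array(p0,float); sim=np.vstack([p0]+[p0+d for d in np.diag([.015,.015,.1])])
    r=minimize(cost,p0,method='Nelder-Mead',options=dict(initial_simplex=sim,xatol=2e-4,fatol=1e-4)); return r.x,r.fun
def pick(l,n,px):
    for d in finder.silhouettes(l,n):
        if abs(d['box'][0]-px[0])<25 and abs(d['box'][1]-px[1])<25: return d['region'],d['p'],d['box']
    return None
E
python3 - <<'E'
from h import *
C={n:cal(n) for n in('top','scene')}
px={'brick':{'top':(322,150),'scene':(333,227)},'booth':{'top':(332,130),'scene':(335,275)},'peel':{'top':(440,223),'scene':(210,230)},
 'third_hand':{'top':(279,166),'scene':(370,215)},'jar':{'top':(390,139),'scene':(280,275)},'pan':{'top':(262,219),'scene':(359,177)}}
g={}
for n in ('top','scene'):
    optics.get_image(n)
    for l in px:
        r=pick(l,n,px[l][n])
        if r is None: print('miss',l,n,[(round(d['p'],2),np.round(d['box'])) for d in finder.silhouettes(l,n)]); continue
        g[l,n]=r[0]; print(l,n,round(r[1],2),np.round(r[2],1))
for l,p0 in [('brick',(.69,.07,-.1)),('booth',(.8,.05,-.1)),('peel',(.467,-.25,.2))]:
    obs={n:(g[l,n],C[n]) for n in C if (l,n) in g}
    ign={n:np.any([cv2.dilate(g[k,n].astype(np.uint8),np.ones((3,3)))>0 for k in px if k!=l and (k,n) in g],axis=0) for n in C}
    if l in('brick','peel'): ign={}
    print(l,[np.round(v,4) for v in fit(l,p0,obs,ign)],*[(n,np.round(fit(l,p0,{n:obs[n]},ign)[0],4)) for n in obs])
for l,z in [('jar',.066),('pan',.042)]:
    for n in C:
        if (l,n) in g:
            ys,xs=np.nonzero(g[l,n]); print(l,n,ray(n,(xs.mean(),ys.mean()),z*.6).round(3))
E
```

```text
brick top 0.93 [320.2 153.5  44.   50.8]
booth top 0.66 [331.1 142.2 212.  122.9]
peel top 0.69 [438.  226.7  51.3  72.7]
third_hand top 0.66 [278.6 167.6  25.2  25. ]
jar top 0.82 [388.8 139.5  21.7  25. ]
pan top 0.6 [262.1 218.2  50.7  54.3]
brick scene 0.74 [333.5 225.7  43.7  62.7]
booth scene 0.68 [334.1 265.3 202.9 163.8]
peel scene 0.64 [211.6 227.5  52.2  66.8]
third_hand scene 0.86 [370.1 214.4  26.5  42.9]
jar scene 0.75 [281.8 273.2  20.7  27.6]
pan scene 0.6 [361.  178.5  41.2  45.8]
brick [array([0.6368, 0.0727, 0.0559]), np.float64(0.0819)] ('top', array([0.6375, 0.0735, 0.0458])) ('scene', array([0.6383, 0.071 , 0.0426]))
booth [array([0.7461, 0.0483, 0.0869]), np.float64(0.7478)] ('top', array([0.7447, 0.0492, 0.0895])) ('scene', array([0.7614, 0.0492, 0.1191]))
peel [array([ 0.4707, -0.2522,  0.1981]), np.float64(0.1478)] ('top', array([ 0.471 , -0.2518,  0.2036])) ('scene', array([ 0.4695, -0.2542,  0.192 ]))
jar top [ 0.692 -0.121  0.04 ]
jar scene [ 0.696 -0.128  0.04 ]
pan top [0.48  0.255 0.025]
pan scene [0.475 0.254 0.025]
```

```bash
cat >> h.py <<'E'
from scipy.spatial.transform import Rotation as Ro
def plan(target,yaw,n,grip,start=None):
    """rows from current pose (or start=(pos,yaw)) to target, tool down, tool x at world yaw"""
    if start is None:
        s=manip.get_state(); p=np.array(s['position']); q=s['ee_rot']; R=Ro.from_quat([q[1],q[2],q[3],q[0]])
    else: p=np.array(start[0],float); R=Ro.from_euler('z',start[1])*Ro.from_euler('x',np.pi)
    t=np.array(target,float); p0=p.copy(); G=Ro.from_euler('z',yaw)*Ro.from_euler('x',np.pi)
    w=np.degrees((R.inv()*G).as_rotvec()); out=[]
    for i in range(1,n+1):
        d=np.round(R.inv().apply(p0+(t-p0)*i/n-p)*100,2); r=np.round(w/n,1)
        p=p+R.apply(d/100); R=R*Ro.from_rotvec(np.radians(r)); out.append([*d.tolist(),*r.tolist(),grip])
        if i%5==0 or i==n: print(out); out=[]
    print('end',p.round(4),np.degrees((R.inv()*G).as_rotvec()).round(2))
E
python3 - <<'E'
from h import *
print(manip.get_state()['clock']); plan([.555,.068,.21],.05,18,1)
E
```

```text
1.7
[[-2.58, -1.46, 0.16, 0.0, -0.0, 8.3, 1], [-2.76, -1.08, 0.17, 0.0, -0.0, 8.3, 1], [-2.9, -0.67, 0.16, 0.0, -0.0, 8.3, 1], [-2.95, -0.24, 0.16, 0.0, -0.0, 8.3, 1], [-2.96, 0.19, 0.16, 0.0, -0.0, 8.3, 1]]
[[-2.91, 0.61, 0.17, 0.0, -0.0, 8.3, 1], [-2.78, 1.03, 0.16, 0.0, -0.0, 8.3, 1], [-2.61, 1.41, 0.16, 0.0, -0.0, 8.3, 1], [-2.37, 1.78, 0.17, 0.0, -0.0, 8.3, 1], [-2.09, 2.1, 0.16, 0.0, -0.0, 8.3, 1]]
[[-1.77, 2.38, 0.16, 0.0, -0.0, 8.3, 1], [-1.41, 2.62, 0.17, 0.0, -0.0, 8.3, 1], [-1.01, 2.79, 0.16, 0.0, -0.0, 8.3, 1], [-0.6, 2.9, 0.16, 0.0, -0.0, 8.3, 1], [-0.18, 2.96, 0.16, 0.0, -0.0, 8.3, 1]]
[[0.26, 2.96, 0.17, 0.0, -0.0, 8.3, 1], [0.68, 2.89, 0.16, 0.0, -0.0, 8.3, 1], [1.08, 2.76, 0.16, 0.0, -0.0, 8.3, 1]]
end [0.555 0.068 0.21 ] [-0.   -0.    0.87]
```

Call:
{"method": "servo_tool", "body": {
  "increments": [
    [-2.6,-1.5,0.2,0,0,8.3,1],
    [-2.8,-1.1,0.2,0,0,8.3,1],
    [-2.9,-0.7,0.2,0,0,8.3,1],
    [-2.95,-0.2,0.1,0,0,8.3,1],
    [-2.95,0.2,0.1,0,0,8.3,1]
  ]
}}

```text
clock: 2.2
position: [0.3427, 0.3878, 0.2314]
ee_rot: [0.0, 0.564, 0.826, 0.0]
contact_force: [-0.0, 0.1, 0.1]
width: 0.0128
gripper_force: 0.0
```

Call:
{"method": "servo_tool", "body": {
  "increments": [
    [-2.9,0.6,0.2,0,0,8.3,1],
    [-2.8,1.0,0.2,0,0,8.3,1],
    [-2.6,1.4,0.2,0,0,8.3,1],
    [-2.4,1.8,0.1,0,0,8.3,1],
    [-2.1,2.1,0.1,0,0,8.3,1]
  ]
}}

```text
clock: 2.7
position: [0.4244, 0.2635, 0.2234]
ee_rot: [0.0, 0.82, 0.572, 0.0]
contact_force: [0.7, -0.1, 0.1]
width: -0.0002
gripper_force: 0.0
```

Call:
{"method": "servo_tool", "body": {
  "increments": [
    [-1.8,2.4,0.2,0,0,8.3,1],
    [-1.4,2.6,0.2,0,0,8.3,1],
    [-1.0,2.8,0.2,0,0,8.3,1],
    [-0.6,2.9,0.1,0,0,8.3,1],
    [-0.2,2.95,0.1,0,0,8.3,1]
  ]
}}

```text
clock: 3.2
position: [0.5063, 0.1397, 0.2154]
ee_rot: [-0.0, 0.97, 0.244, 0.0]
contact_force: [0.4, 0.1, 0.2]
width: -0.0002
gripper_force: 0.0
```

Call:
{"method": "servo_tool", "body": {
  "increments": [
    [0.3,2.95,0.2,0,0,8.5,1],
    [0.7,2.9,0.2,0,0,8.5,1],
    [1.0,2.7,0.2,0,0,8.5,1],
    [0,0,0,0,0,0,1],
    [0,0,0,0,0,0,1]
  ]
}}

```text
clock: 3.7
position: [0.5542, 0.0668, 0.2091]
ee_rot: [-0.0, 1.0, 0.027, -0.0]
contact_force: [-0.1, -0.1, 0.0]
width: -0.0001
gripper_force: 0.0
```

```bash
python3 - <<'E'
from h import *
s=manip.get_state(); print(s['clock'],s['position'],s['qpos'],s['width'])
plan([.555,.068,.155],.05,3,1); plan([.660,.075,.155],.05,1,1,([.555,.068,.155],.05))
snap('wrist','w1.png')
E
```

```text
3.7 [0.554171   0.06683097 0.2090544 ] [-5.07642744e-03  2.69796227e-01  1.59067432e+00  7.11957629e-04
  1.28200733e+00  1.51075236e+00] -0.00013086245014403553
[[0.03, -0.04, 1.8, -0.0, 0.0, 0.1, 1], [0.03, -0.03, 1.8, -0.0, 0.0, 0.1, 1], [0.03, -0.04, 1.81, -0.0, 0.0, 0.1, 1]]
end [0.555 0.068 0.155] [-0.04  0.05 -0.03]
[[10.52, -0.17, -0.0, 0.0, 0.0, 0.0, 1]]
end [0.66  0.075 0.155] [0. 0. 0.]
```

View pics/w1.png

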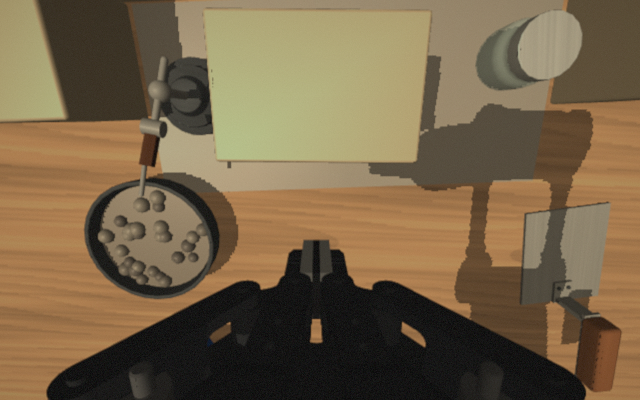

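Call:
{"method": "servo_tool", "body": {
  "increments": [
    [0,0,2.7,0,0,0.8,1],
    [0,0,2.7,0,0,0,1],
    [1,0,0,0,0,0,1],
    [1,0,0,0,0,0,1],
    [1,0,0,0,0,0,1]
  ]
}}

```text
clock: 4.25
position: [0.5865, 0.069, 0.1571]
ee_rot: [-0.0, 1.0, 0.021, 0.002]
contact_force: [-0.5, -0.7, 0.6]
width: -0.0
gripper_force: 0.0
```

Call:
{"method": "servo_tool", "body": {
  "increments": [
    [0.5,0,0,0,0,0,1],
    [0.6,0,0,0,0,0,1],
    [0.6,0,0,0,0,0,1],
    [0.6,0,0,0,0,0,1],
    [0.6,0,0,0,0,0,1]
  ]
}}

```text
clock: 4.75
position: [0.6138, 0.0695, 0.1555]
ee_rot: [-0.0, 1.0, 0.02, 0.0]
contact_force: [-1.4, 0.7, 1.7]
width: 0.0002
gripper_force: 1.1
```

```bash
python3 - <<'E'
from h import *
s=manip.get_state(); print(s['clock'],s['position'],s['contact_force'])
snap('top','t2.png'); a=snap('scene')
b=snap('wrist'); cv2.imwrite('pics/c2.png',cv2.cvtColor(np.hstack([cv2.resize(a[170:310,230:430],(420,294)),cv2.resize(b[:280,130:510],(380,280))[:294] if 0 else cv2.resize(b,(380,294))]),cv2.COLOR_RGB2BGR))
E
```

```text
4.75 [0.61379317 0.06946977 0.15552902] [-1.41736535  0.65303623  1.70854446]
```

View pics/c2.png

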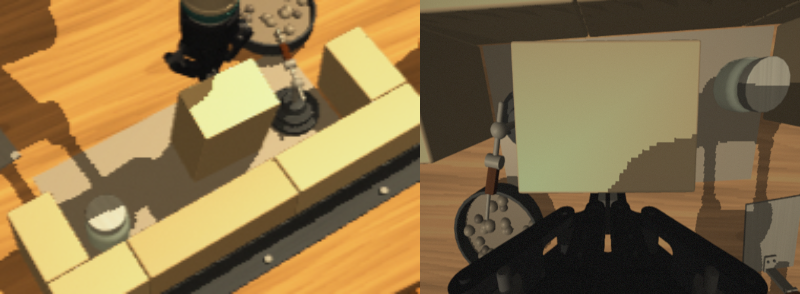

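Call:
{"method": "servo_tool", "body": {
  "increments": [
    [0.6,0,0,0,0,0,1],
    [0.6,0,0,0,0,0,1],
    [0.6,0,0,0,0,0,1],
    [0.6,0,0,0,0,0,1],
    [0.5,0,0,0,0,0,1]
  ]
}}

```text
clock: 5.4
position: [0.6433, 0.0707, 0.1553]
ee_rot: [-0.0, 1.0, 0.02, 0.001]
contact_force: [-0.0, -0.0, -0.3]
width: 0.0002
gripper_force: 0.1
```

Call:
{"method": "servo_tool", "body": {
  "increments": [
    [0.4,0,0,0,0,0,1],
    [0.4,0,0,0,0,0,1],
    [0.2,0,0,0,0,0,1],
    [0,0,0,0,0,0,1],
    [0,0,0,0,0,0,1]
  ]
}}

```text
clock: 5.9
position: [0.652, 0.0711, 0.1552]
ee_rot: [-0.0, 1.0, 0.02, -0.0]
contact_force: [-0.1, -0.9, 0.1]
width: -0.0003
gripper_force: 0.0
```

```bash
python3 - <<'E'
from h import *
s=manip.get_state(); print(s['clock'],s['position'],s['contact_force'])
a=snap('scene'); b=snap('wrist'); cv2.imwrite('pics/c3.png',cv2.cvtColor(np.hstack([cv2.resize(a[170:310,230:430],(420,294)),cv2.resize(b,(380,294))]),cv2.COLOR_RGB2BGR))
E
```

```text
5.9 [0.65201497 0.07110708 0.15524634] [-0.14178472 -0.90840453  0.0714735 ]
```

View pics/c3.png

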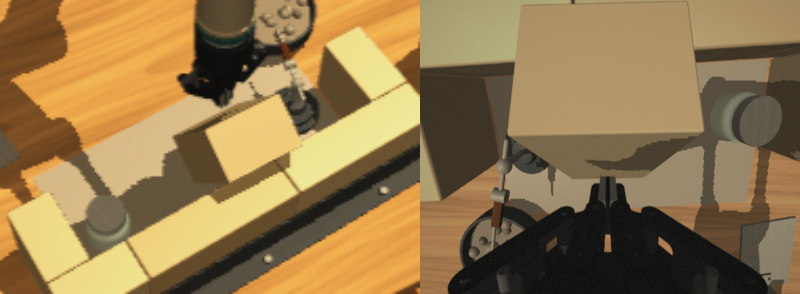

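```bash
python3 - <<'E'
from h import *
plan([.58,.06,.20],.06,3,1); plan([.378,-.271,.16],.198,9,-1,([.58,.06,.20],.06))
E
```

```text
[[-2.41, 0.27, -1.49, -0.0, 0.0, -0.4, 1], [-2.42, 0.26, -1.48, -0.0, 0.0, -0.4, 1], [-2.41, 0.23, -1.49, -0.0, 0.0, -0.4, 1]]
end [0.58 0.06 0.2 ] [-0.   0.   0.1]
[[-2.46, 3.54, 0.44, 0.0, 0.0, -0.9, -1], [-2.52, 3.49, 0.45, 0.0, 0.0, -0.9, -1], [-2.57, 3.46, 0.44, 0.0, 0.0, -0.9, -1], [-2.62, 3.42, 0.45, 0.0, 0.0, -0.9, -1], [-2.68, 3.37, 0.44, 0.0, 0.0, -0.9, -1]]
[[-2.73, 3.34, 0.45, 0.0, 0.0, -0.9, -1], [-2.78, 3.29, 0.44, 0.0, 0.0, -0.9, -1], [-2.84, 3.24, 0.45, 0.0, 0.0, -0.9, -1], [-2.88, 3.2, 0.44, 0.0, 0.0, -0.9, -1]]
end [ 0.378 -0.271  0.16 ] [-0.    0.    0.19]
```

Call:
{"method": "servo_tool", "body": {
  "increments": [
    [-2.4,0.3,-1.5,0,0,-0.4,1],
    [-2.4,0.3,-1.5,0,0,-0.4,1],
    [-2.4,0.2,-1.5,0,0,-0.4,1],
    [-2.5,3.5,0.4,0,0,-0.9,0],
    [-2.5,3.5,0.4,0,0,-0.9,-1]
  ]
}}

```text
clock: 6.5
position: [0.535, -0.0137, 0.1932]
ee_rot: [0.0, 0.999, 0.048, 0.001]
contact_force: [0.0, -1.7, 0.8]
width: 0.0285
gripper_force: 0.0
```

Call:
{"method": "servo_tool", "body": {
  "increments": [
    [-2.6,3.5,0.4,0,0,-0.9,-1],
    [-2.6,3.4,0.4,0,0,-0.9,-1],
    [-2.7,3.4,0.4,0,0,-0.9,-1],
    [-2.7,3.3,0.4,0,0,-0.9,-1],
    [-2.8,3.3,0.4,0,0,-0.9,-1]
  ]
}}

```text
clock: 7.0
position: [0.4225, -0.1992, 0.1725]
ee_rot: [0.0, 0.996, 0.086, 0.0]
contact_force: [0.6, 0.3, -0.5]
width: 0.0856
gripper_force: 0.0
```

Call:
{"method": "servo_tool", "body": {
  "increments": [
    [-2.8,3.2,0.4,0,0,-0.9,-1],
    [-2.9,3.2,0.4,0,0,-0.9,-1],
    [0,0,0,0,0,0,-1],
    [0,0,0,0,0,0,-1],
    [0,0,0,0,0,0,-1]
  ]
}}

```text
clock: 7.5
position: [0.3793, -0.2705, 0.1644]
ee_rot: [-0.0, 0.995, 0.101, 0.0]
contact_force: [0.2, 1.1, 0.4]
width: 0.0852
gripper_force: 0.0
```

```bash
python3 - <<'E'
from h import *
s=manip.get_state(); print(s['clock'],s['position'],s['ee_rot'],s['width'])
snap('wrist','w4.png'); C={'wrist':cal('wrist')}
for l,z in [('peel_grip',.061),('peel_tip',0)]:
    for d in finder.tip_of(l,'wrist'): print(l,round(d['p'],2),np.round(d['at']),ray('wrist',d['at'],z).round(4))
optics.get_image('top'); C['top']=cal('top'); optics.get_image('scene'); C['scene']=cal('scene')
for n in C:
    for d in finder.silhouettes('peel',n)[:1]:
        print(n,d['p'],np.round(d['box']),fit('peel',(.4707,-.2522,.198),{n:(d['region'],C[n])}))
# leaning brick in top/scene: heel visible? fit tilt
for n in('top','scene'):
    for d in finder.silhouettes('brick',n): print(n,round(d['p'],2),np.round(d['box'])); np.save(f'br_{n}_{int(d["box"][0])}.npy',d['region'])
E
```

```text
7.5 [ 0.37925141 -0.27047544  0.16443196] [-2.30313562e-04  9.94836745e-01  1.01487579e-01  2.63572409e-04] 0.08517648694954576
peel_grip 0.64 [316. 204.] [ 0.3803 -0.2706  0.061 ]
peel_grip 0.18 [321.  93.] [ 0.4673 -0.2562  0.061 ]
peel_tip 0.77 [321.  15.] [ 0.5366 -0.2427  0.    ]
wrist 0.96 [318. 140. 110. 247.] (array([ 0.47286862, -0.25388785,  0.19960438]), np.float64(0.021146574493539374))
top 0.69 [439. 227.  48.  69.] (array([ 0.4718497 , -0.25171889,  0.19503598]), np.float64(0.12463476397636516))
scene 0.9 [211. 226.  54.  65.] (array([ 0.46971486, -0.25350348,  0.20252131]), np.float64(0.07062088390009527))
top 0.95 [318. 136.  47.  69.]
top 0.67 [174. 148.  50.  64.]
top 0.6 [271. 296.  59.  57.]
top 0.34 [279. 168.  28.  33.]
top 0.16 [441. 225.  46.  69.]
scene 0.98 [319. 124.  44.  60.]
scene 0.69 [342. 238.  63.  45.]
scene 0.57 [458. 182.  56.  68.]
```

View pics/w4.png

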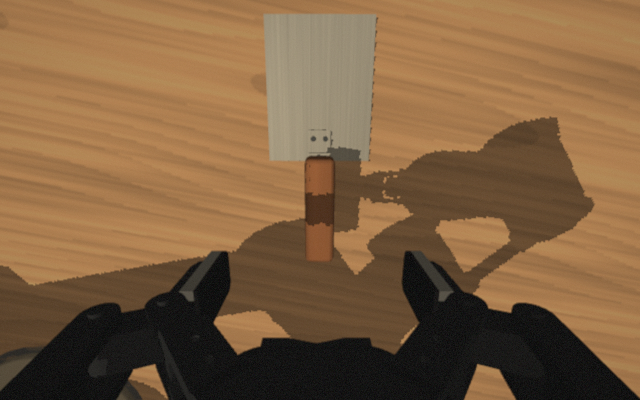

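Call:
{"method": "servo_tool", "body": {
  "increments": [
    [0,0.2,3.0,0,0,0,-1],
    [0,0,3.0,0,0,0,-1],
    [0,0,3.0,0,0,0,-1],
    [0,0,2.4,0,0,0,-1],
    [0,0,0,0,0,0,0.2]
  ],
  "squeeze": 60
}}

```text
clock: 8.5
position: [0.3775, -0.2713, 0.0477]
ee_rot: [-0.003, 0.995, 0.101, -0.002]
contact_force: [-0.6, 0.9, 0.2]
width: 0.0732
gripper_force: 0.0
```

Call:
{"method": "servo_tool", "body": {
  "increments": [
    [0,0,0,0,0,0,1],
    [0,0,0,0,0,0,1],
    [0,0,0,0,0,0,1],
    [0,0,0,0,0,0,1],
    [0,0,0,0,0,0,1]
  ]
}}

```text
clock: 9.0
position: [0.3801, -0.2738, 0.0517]
ee_rot: [0.001, 0.995, 0.102, 0.001]
contact_force: [-1.3, -0.0, 5.7]
width: 0.0234
gripper_force: 58.8
```

```bash
cat >> h.py <<'E'
def lean_mask(p,n,c):
    hx,hy,yaw,t=p; R=(Ro.from_euler('z',yaw)*Ro.from_euler('y',t)).as_matrix()
    q=np.array([proj(n,R@(v+[-.038,0,0])+[hx,hy,0],c) for v in M['brick'][0]])
    m=np.zeros((400*S,640*S),np.uint8); cv2.fillConvexPoly(m,cv2.convexHull(np.round(q*S+S/2-.5).astype(np.int32)),1); return m
def fitlean(p0,obs):
    big={n:cv2.resize(r.astype(np.uint8),None,fx=S,fy=S,interpolation=cv2.INTER_NEAREST) for n,(r,c) in obs.items()}
    def cost(p):
        s=0
        for n,(r,c) in obs.items():
            m=lean_mask(p,n,c); s+=(m!=big[n]).sum()/(m|big[n]).sum()
        return s
    p0=np.array(p0,float); sim=np.vstack([p0]+[p0+d for d in np.diag([.015,.015,.1,.1])])
    r=minimize(cost,p0,method='Nelder-Mead',options=dict(initial_simplex=sim,xatol=2e-4,fatol=1e-4)); return r.x.round(4),r.fun
E
python3 - <<'E'
from h import *
import glob
s=manip.get_state(); print(s['clock'],s['position'],s['ee_rot'],s['width'],s['contact_force'],s['gripper_force'])
o={n:(np.load(glob.glob(f'br_{n}_{k}*.npy')[0]),cal(n)) for n,k in(('top','31'),('scene','34'))}
print(fitlean((.675,.075,.05,.53),o)); print(fitlean((.675,.075,.05,.53),{'top':o['top']}))
E
```

```text
9.0 [ 0.38007288 -0.27383542  0.05169243] [1.03003762e-03 9.94834605e-01 1.01500042e-01 8.88284435e-04] 0.023398303126290498 [-1.26282495 -0.04970775  5.73392623] 58.7621533870697
(array([0.6748, 0.0743, 0.0715, 0.5285]), np.float64(0.07239305265385546))
(array([0.6772, 0.0753, 0.0539, 0.5191]), np.float64(0.030417273584097335))
```

```bash
python3 - <<'E'
from h import *
plan([.412,.059,.072],.06,10,1)
E
```

```text
[[0.99, -3.19, -0.21, 0.0, -0.0, 0.8, 1], [0.94, -3.21, -0.21, 0.0, -0.0, 0.8, 1], [0.89, -3.22, -0.21, 0.0, -0.0, 0.8, 1], [0.85, -3.24, -0.2, 0.0, -0.0, 0.8, 1], [0.81, -3.24, -0.21, 0.0, -0.0, 0.8, 1]]
[[0.76, -3.26, -0.21, 0.0, -0.0, 0.8, 1], [0.71, -3.26, -0.21, 0.0, -0.0, 0.8, 1], [0.67, -3.28, -0.21, 0.0, -0.0, 0.8, 1], [0.62, -3.28, -0.21, 0.0, -0.0, 0.8, 1], [0.58, -3.3, -0.21, 0.0, -0.0, 0.8, 1]]
end [0.412 0.059 0.072] [ 0.11 -0.11  0.21]
```

Call:
{"method": "servo_tool", "body": {
  "increments": [
    [0,0,-1.0,0,0,0,1],
    [0.5,-1.6,-1.0,0,0,0.8,1],
    [0.9,-3.2,0,0,0,0.8,1],
    [0.9,-3.2,0,0,0,0.8,1],
    [0.8,-3.2,0,0,0,0.8,1]
  ]
}}

```text
clock: 9.5
position: [0.3896, -0.1563, 0.0708]
ee_rot: [-0.0, 0.997, 0.073, 0.0]
contact_force: [0.7, 0.1, -1.8]
width: 0.0231
gripper_force: 59.2
```

Call:
{"method": "servo_tool", "body": {
  "increments": [
    [0.8,-3.2,0,0,0,0.8,1],
    [0.8,-3.2,0,0,0,0.8,1],
    [0.8,-3.3,0,0,0,0.8,1],
    [0.7,-3.3,0,0,0,0.8,1],
    [0.7,-3.3,0,0,0,0.8,1]
  ]
}}

```text
clock: 10.0
position: [0.4079, 0.0104, 0.0708]
ee_rot: [-0.0, 0.999, 0.038, 0.0]
contact_force: [1.0, -0.2, -3.1]
width: 0.0231
gripper_force: 59.2
```

Call:
{"method": "servo_tool", "body": {
  "increments": [
    [0.6,-3.3,0,0,0,0.8,1],
    [0.3,-1.7,0,0,0,0,1],
    [0,0,0,0,0,0,1],
    [0,0,0,0,0,0,1],
    [0,0,0,0,0,0,1]
  ]
}}

```text
clock: 10.5
position: [0.4134, 0.0588, 0.0704]
ee_rot: [0.0, 1.0, 0.031, -0.0]
contact_force: [-0.7, -0.2, -3.1]
width: 0.0231
gripper_force: 59.6
```

```bash
python3 - <<'E'
from h import *
s=manip.get_state(); print(s['clock'],s['position'],s['ee_rot'],s['contact_force'])
snap('wrist','w5.png');cw=cal('wrist')
for d in finder.tip_of('peel_tip','wrist')[:2]: print(round(d['p'],2),np.round(d['at']),ray('wrist',d['at'],.018).round(4))
d=finder.silhouettes('peel','wrist')[0]; print(d['p'],np.round(d['box']))
for k in('peel','brick'):
  pass
M['peel']=[b+np.array([0,0,.0185]) for b in M['peel']]
print(fit('peel',(.505,.064,.06),{'wrist':(d['region'],cw)}))
for d in finder.silhouettes('brick','wrist')[:2]: print(round(d['p'],2),np.round(d['box']),fitlean((.676,.075,.06,.525),{'wrist':(d['region'],cw)}))
plan([.412,.059,.0520],.06,1,1)
E
```

```text
10.5 [0.41338923 0.05879724 0.07043868] [ 1.61975877e-04  9.99504037e-01  3.14903633e-02 -1.07566189e-04] [-0.74046456 -0.2286463  -3.12930634]Traceback (most recent call last):
  File "<stdin>", line 5, in <module>
IndexError: list index out of range
```

View pics/w5.png

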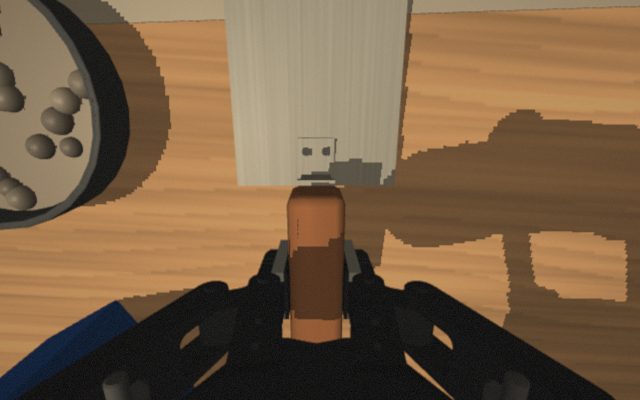

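Call:
{"method": "servo_tool", "body": {
  "increments": [
    [0,0,0.6,0,0,0,1],
    [0,0,0.6,0,0,0,1],
    [0,0,0.4,0,0,0,1],
    [0,0,0.3,0,0,0,1],
    [0,0,0,0,0,0,1]
  ]
}}

```text
clock: 11.15
position: [0.4135, 0.0594, 0.0517]
ee_rot: [0.0, 0.999, 0.032, -0.0]
contact_force: [-2.7, 0.1, 6.3]
width: 0.0235
gripper_force: 60.9
```

```bash
python3 - <<'E'
from h import *
s=manip.get_state(); print(s['clock'],s['position'],s['contact_force'],s['moment'])
y=2*np.arctan2(s['ee_rot'][2],s['ee_rot'][1]); print('yaw',y)
for n in('top','scene'):
    im=optics.get_image(n); c=cal(n)
    for d in finder.tip_of('peel_tip',n)[:2]: print(n,round(d['p'],2),np.round(d['at']),ray(n,d['at'],0).round(4))
    d=[d for d in finder.silhouettes('peel',n)][:1]
    for e in d: print(e['p'],np.round(e['box']),fit('peel',(.505,.064,.06),{n:(e['region'],c)}))
    # predicted corners drawn, brick lean overlay
    if n=='top':
        v=cv2.resize(im[60:270,220:430],(800,800)[:2] if 0 else (600,600)); k=600/210
        P=np.array([.4134,.0588]); u=np.array([np.cos(y),np.sin(y)]); w=np.array([-u[1],u[0]])
        for a,b in((.03,.05),(.03,-.05),(.16,-.05),(.16,.05)):
            q=(proj(n,[*(P+a*u+b*w),.004],c)-[220,60])*k; cv2.circle(v,tuple(int(t) for t in q),4,(255,0,0),1)
        for R in [lean_mask((.676,.0748,.06,.525),n,c)]:
            cs,_=cv2.findContours(R,0,2); 
            for t in cs: cv2.polylines(v,[((t[:,0]/S-[220,60])*k).astype(int)],True,(0,0,255),1)
        cv2.imwrite('pics/t6.png',cv2.cvtColor(v,cv2.COLOR_RGB2BGR))
E
```

```text
11.15 [0.41350536 0.05944099 0.05172642] [-2.73296937  0.12571786  6.34302388] [-0.1609724   0.26054479 -0.11746705]
yaw 0.06355352792736783
top 0.61 [324. 188.] [0.5687 0.0718 0.    ]
0.64 [324. 219.  31.  68.] (array([0.50937451, 0.06750866, 0.05875528]), np.float64(0.8733823633406407))
0.78 [313. 200.  43.  58.] (array([0.50553926, 0.06672974, 0.04968658]), np.float64(0.17651105200403558))
```

View pics/t6.png

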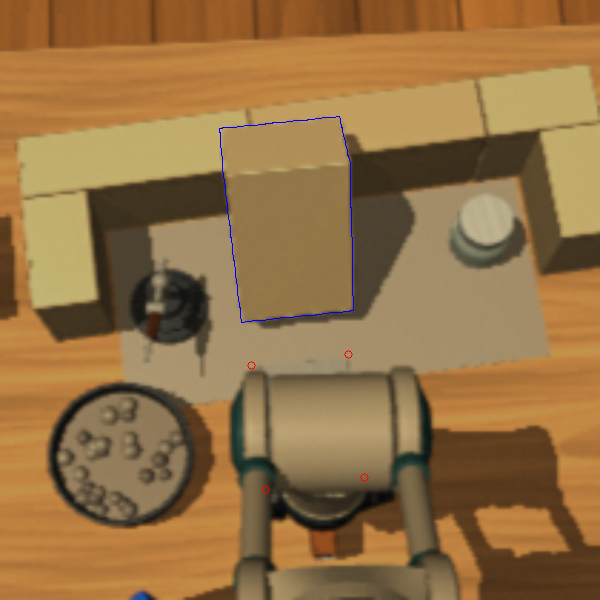

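Call:
{"method": "servo_tool", "body": {
  "increments": [
    [1.5,0,-0.05,0,0,0,1],
    [2.0,0,0,0,0,0,1],
    [2.0,0,0,0,0,0,1],
    [1.5,0,0,0,0,0,1],
    [1.0,0,0,0,0,0,1]
  ]
}}

```text
clock: 11.95
position: [0.4945, 0.0646, 0.0516]
ee_rot: [-0.0, 0.999, 0.032, -0.0]
contact_force: [-9.6, -0.4, 19.4]
width: 0.0231
gripper_force: 62.8
```

Call:
{"method": "servo_tool", "body": {
  "increments": [
    [0.5,0,0,0,0,0,1],
    [0.4,0,0,0,0,0,1],
    [0.4,0,0,0,0,0,1],
    [0.4,0,0,0,0,0,1],
    [0.3,0,0,0,0,0,1]
  ]
}}

```text
clock: 12.45
position: [0.5102, 0.0658, 0.0517]
ee_rot: [0.0, 0.999, 0.032, -0.004]
contact_force: [-12.4, -1.8, 13.1]
width: 0.0233
gripper_force: 61.7
```

Call:
{"method": "servo_tool", "body": {
  "increments": [
    [0.3,0,0,0,0,0,1],
    [0.3,0,0,0,0,0,1],
    [0.3,0,0,0,0,0,1],
    [0,0,0,0,0,0,1],
    [0,0,0,0,0,0,1]
  ]
}}

```text
clock: 12.95
position: [0.513, 0.0661, 0.0516]
ee_rot: [0.0, 0.999, 0.032, -0.009]
contact_force: [-19.2, -1.8, 19.6]
width: 0.0235
gripper_force: 62.6
```

```bash
cat > look.py <<'E'
from h import *
s=manip.get_state(); print(s['clock'],s['position'].round(4),s['contact_force'].round(1)); y=2*np.arctan2(s['ee_rot'][2],s['ee_rot'][1])
o={}
for n,(px) in {'top':(318,138),'scene':(342,238)}.items():
    optics.get_image(n); r=pick('brick',n,px)
    if r: o[n]=(r[0],cal(n))
for k in o: print(k,fitlean((.685,.075,.06,.4),{k:o[k]}))
b=fitlean((.685,.075,.06,.4),o); print(b, 'tip est',(s['position'][:2]+.16*np.array([np.cos(y),np.sin(y)])).round(4),'yaw',round(y,3))
E
python3 look.py
```

```text
12.95 [0.513  0.0661 0.0516] [-19.2  -1.8  19.6]
top (array([ 0.806 ,  0.0846,  0.0813, -0.2751]), np.float64(0.06403258978009808))
scene (array([0.6779, 0.0735, 0.0481, 0.5024]), np.float64(0.03557011196587707))
(array([0.687 , 0.0742, 0.0337, 0.4427]), np.float64(0.5478615457841398)) tip est [0.6727 0.0764] yaw 0.064
```

Call:
{"method": "servo_tool", "body": {
  "increments": [
    [0.2,0,-0.08,0,0,0,1],
    [0.4,0,0,0,0,0,1],
    [0.4,0,0,0,0,0,1],
    [0.4,0,0,0,0,0,1],
    [0.4,0,0,0,0,0,1]
  ],
  "squeeze": 100
}}

```text
clock: 13.65
position: [0.5341, 0.0676, 0.0518]
ee_rot: [-0.0, 0.999, 0.032, -0.006]
contact_force: [-12.6, -1.1, 7.6]
width: 0.0226
gripper_force: 98.3
```

```bash
python3 look.py
```

```text
13.65 [0.5341 0.0676 0.0518] [-12.6  -1.1   7.6]
top (array([ 0.8466,  0.0731, -0.0502, -0.4659]), np.float64(0.11176293622141997))
scene (array([0.6971, 0.0759, 0.0595, 0.3632]), np.float64(0.0351506992745494))
(array([0.6977, 0.0766, 0.0597, 0.3602]), np.float64(0.6265213697812156)) tip est [0.6938 0.0778] yaw 0.064
```

Call:
{"method": "servo_tool", "body": {
  "increments": [
    [0.2,0,0,0,0,0,1],
    [0.2,0,0,0,0,0,1],
    [0,0,0,0,0,0,1],
    [0,0,0,0,0,0,1],
    [0,0,0,0,0,0,1]
  ]
}}

```text
clock: 14.35
position: [0.5393, 0.0679, 0.0518]
ee_rot: [-0.0, 0.999, 0.032, -0.005]
contact_force: [-9.8, -0.3, 5.4]
width: 0.023
gripper_force: 97.8
```

```bash
python3 look.py
```

```text
14.35 [0.5393 0.0679 0.0518] [-9.8 -0.3  5.4]
top (array([ 0.8384,  0.0626, -0.1415, -0.4151]), np.float64(0.2011181550441771))
scene (array([0.6942, 0.0756, 0.0361, 0.3119]), np.float64(0.049289802840788634))
(array([0.6951, 0.0762, 0.0411, 0.3098]), np.float64(0.7238337829176213)) tip est [0.699  0.0781] yaw 0.064
```

```bash
python3 look.py; python3 - <<'E'
from h import *
a=snap('scene'); b=optics.get_image('wrist')
v=np.hstack([cv2.resize(a[180:290,270:420],(480,352),interpolation=cv2.INTER_CUBIC),cv2.resize(b[:,120:520],(320,352))])
cv2.imwrite('pics/c9.png',cv2.cvtColor(v,cv2.COLOR_RGB2BGR)); print(manip.get_state()['contact_force'])
E
```

```text
14.55 [0.5393 0.0679 0.0518] [-10.   -1.1   5.9]
top (array([ 0.8318,  0.0796,  0.0533, -0.4464]), np.float64(0.4154859309519058))
scene (array([ 0.6931,  0.0733, -0.048 ,  0.0219]), np.float64(0.057466677308643944))
(array([0.696 , 0.0749, 0.0806, 0.0856]), np.float64(0.9469992839256831)) tip est [0.699  0.0781] yaw 0.064
[-6.30318324  0.40452802  2.6507957 ]
```

View pics/c9.png

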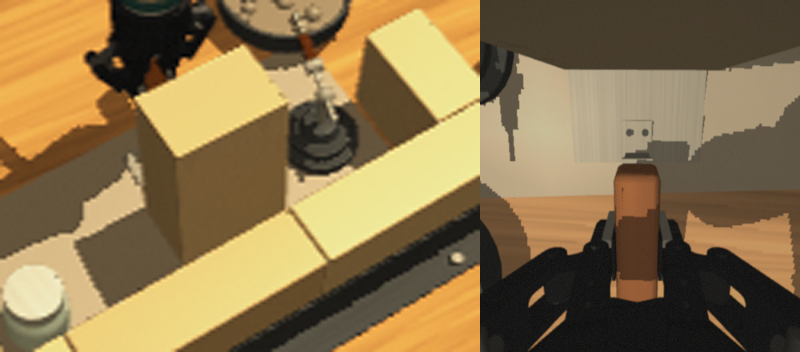

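Call:
{"method": "servo_tool", "body": {
  "increments": [
    [0,0,0,0,0,0,1],
    [0,0,0,0,0,0,1],
    [0,0,0,0,0,0,1],
    [0,0,0,0,0,0,1],
    [0,0,0,0,0,0,1]
  ]
}}

```text
clock: 15.35
position: [0.5408, 0.0679, 0.0518]
ee_rot: [-0.0, 0.999, 0.032, -0.004]
contact_force: [-4.9, -0.2, 0.4]
width: 0.0228
gripper_force: 98.1
```

Call:
{"method": "servo_tool", "body": {
  "increments": [
    [0,0,0,0,0,0,1],
    [0,0,0,0,0,0,1],
    [0,0,0,0,0,0,1],
    [0,0,0,0,0,0,1],
    [0,0,0,0,0,0,1]
  ]
}}

```text
clock: 15.85
position: [0.541, 0.0679, 0.0518]
ee_rot: [-0.0, 0.999, 0.032, -0.004]
contact_force: [-6.4, -0.7, 3.8]
width: 0.0224
gripper_force: 98.3
```

```bash
cat > up.py <<'E'
from h import *
s=manip.get_state(); print(s['clock'],s['position'].round(4),s['contact_force'].round(1)); y=2*np.arctan2(s['ee_rot'][2],s['ee_rot'][1])
optics.get_image('scene'); c=cal('scene'); 
r=[(d['p'],d['region'],d['box']) for d in finder.silhouettes('brick','scene')]
for p,g,b in r:
    if abs(b[0]-335)<30 and abs(b[1]-232)<40:
        f=fit('brick',(.655,.075,.06),{'scene':(g,c)}); print('brick',round(p,2),np.round(b),f,'lean',fitlean((.69,.075,.06,.02),{'scene':(g,c)}))
        u=np.array([np.cos(y),np.sin(y)]); d=f[0][:2]-(s['position'][:2]+.095*u); print('brick in peel est x,y',d@u,d@[-u[1],u[0]],'dyaw',f[0][2]-y)
im=optics.get_image('wrist'); cw=cal('wrist')
for d in finder.silhouettes('brick','wrist')[:2]: print('W',round(d['p'],2),np.round(d['box']))
for d in finder.silhouettes('peel','wrist')[:2]:
    print('Wp',round(d['p'],2),np.round(d['box'])); ys,xs=np.nonzero(d['region']); m=ys.min(); k=xs[ys<=m+2]; print('top row',m,k.min(),k.max())
    print('front edge of brick on blade at',ray('wrist',(k.mean(),m),.004,cw).round(4))
    ro=[(r,xs[ys==r].min(),xs[ys==r].max()) for r in range(m,ys.max(),8)]; print(ro)
E
python3 up.py
```

```text
15.85 [0.541  0.0679 0.0518] [-6.4 -0.7  3.8]
brick 0.94 [338. 231.  52.  63.] (array([0.6653956 , 0.07434587, 0.07134005]), np.float64(0.07603047680585844)) lean (array([0.6961, 0.076 , 0.0449, 0.0682]), np.float64(0.04789047219893825))
brick in peel est x,y 0.02956757902333051 -0.0014899147842421098 dyaw 0.007585384058744357
W 0.88 [334.  39. 610.  79.]
Wp 0.81 [317. 212. 171. 264.]
top row 79 230 402
front edge of brick on blade at [0.632 0.078 0.004]
[(79, np.int64(230), np.int64(381)), (87, np.int64(229), np.int64(401)), (95, np.int64(230), np.int64(402)), (103, np.int64(231), np.int64(400)), (111, np.int64(232), np.int64(399)), (119, np.int64(232), np.int64(399)), (127, np.int64(233), np.int64(398)), (135, np.int64(234), np.int64(398)), (143, np.int64(235), np.int64(397)), (151, np.int64(235), np.int64(396)), (159, np.int64(236), np.int64(396)), (167, np.int64(236), np.int64(395)), (175, np.int64(237), np.int64(394)), (183, np.int64(238), np.int64(394)), (191, np.int64(291), np.int64(340)), (199, np.int64(289), np.int64(343)), (207, np.int64(287), np.int64(345)), (215, np.int64(287), np.int64(344)), (223, np.int64(287), np.int64(344)), (231, np.int64(287), np.int64(344)), (239, np.int64(288), np.int64(343)), (247, np.int64(288), np.int64(343)), (255, np.int64(288), np.int64(343)), (263, np.int64(289), np.int64(342)), (271, np.int64(290), np.int64(341)), (279, np.int64(290), np.int64(341)), (287, np.int64(290), np.int64(341)), (295, np.int64(290), np.int64(341)), (303, np.int64(291), np.int64(340)), (311, np.int64(290), np.int64(341)), (319, np.int64(290), np.int64(341)), (327, np.int64(290), np.int64(341)), (335, np.int64(290), np.int64(340))]
```

```bash
python3 - <<'E'
from h import *
s=manip.get_state(); im=optics.get_image('wrist'); c=cal('wrist')
y=2*np.arctan2(s['ee_rot'][2],s['ee_rot'][1]); u=np.array([np.cos(y),np.sin(y)]); w=np.array([-u[1],u[0]]); P=s['position'][:2]
for d in finder.silhouettes('peel','wrist')[:1]:
    ys,xs=np.nonzero(d['region']); wd=np.array([np.ptp(xs[ys==r]) for r in range(ys.min(),ys.max())]); rr=ys.min()+np.nonzero(wd>120)[0].max(); print('rear row',rr)
    for r in (rr,ys.min()+6):
        a=ray('wrist',(xs[ys==r].min(),r),.004,c)[:2]-P; b=ray('wrist',(xs[ys==r].max(),r),.004,c)[:2]-P; print(r,'rel TCP (along,across)',a@u,a@w,b@u,b@w)
    r=ys.min(); a=ray('wrist',(316,r),.004,c)[:2]-P; print('brick front along',a@u)
g=[d for d in finder.silhouettes('brick','wrist')][0]['region']
for r in range(40,84,6):
    x=np.nonzero(g[r])[0]
    if len(x):
        a=ray('wrist',(x.min(),r),.004,c)[:2]-P; b=ray('wrist',(x.max(),r),.004,c)[:2]-P; print(r,x.min(),x.max(),a@w,b@w)
# scene fit with base at 4 mm
M['brick']=[M['brick'][0]+np.array([0,0,.004])]; optics.get_image('scene'); cs=cal('scene')
r=pick('brick','scene',(338,231)); f=fit('brick',(.665,.075,.06),{'scene':(r[0],cs)}); d=f[0][:2]-P; print('scene',f,'along',d@u,'across',d@w)
E
```

```text
rear row 184
184 rel TCP (along,across) 0.02982208121644121 0.03326186284496863 0.02974867615232735 -0.04916266025844811
84 rel TCP (along,across) 0.08884479807603769 0.049207316324735496 0.08875796286441431 -0.049974177458665246
brick front along 0.09200403096292202Traceback (most recent call last):
  File "<stdin>", line 9, in <module>
IndexError: list index out of range
```

Call:
{"method": "servo_tool", "body": {
  "increments": [
    [-0.2,0,0,0,0,0,1],
    [-0.4,0,0,0,0,0,1],
    [-0.6,0,0,0,0,0,1],
    [-0.6,0,0,0,0,0,1],
    [-0.6,0,0,0,0,0,1]
  ]
}}

```text
clock: 16.75
position: [0.5192, 0.0662, 0.052]
ee_rot: [-0.0, 0.999, 0.032, -0.001]
contact_force: [0.6, 0.1, -8.3]
width: 0.0229
gripper_force: 98.3
```

```bash
cat > chk.py <<'E'
from h import *
s=manip.get_state(); print(s['clock'],s['position'].round(4),s['contact_force'].round(1)); y=2*np.arctan2(s['ee_rot'][2],s['ee_rot'][1]); u=np.array([np.cos(y),np.sin(y)]); w=np.array([-u[1],u[0]]); P=s['position'][:2]
M['brick']=[M['brick'][0]+np.array([0,0,.004])]; optics.get_image('scene'); cs=cal('scene')
r=[d['region'] for d in finder.silhouettes('brick','scene') if abs(d['box'][0]-330)<25 and 170<d['box'][1]<260]
if r: 
    f=fit('brick',(P[0]+.125,.07,.06),{'scene':(r[0],cs)}); d=f[0][:2]-P; print('scene',f,'along(.095 off)',d@u-.095,'across',d@w, 'lean',fitlean((f[0][0]+.038,.07,.06,.0),{'scene':(r[0],cs)}))
im=optics.get_image('wrist'); c=cal('wrist')
for d in finder.silhouettes('peel','wrist')[:1]:
    ys,xs=np.nonzero(d['region']); a=ray('wrist',(316,ys.min()),.004,c)[:2]-P; print('brick front along',a@u,'-> x in peel',a@u+.038-.095)
E
python3 chk.py
```

```text
16.75 [0.5192 0.0662 0.052 ] [ 0.6  0.1 -8.3]
scene (array([0.64637105, 0.07175283, 0.06041408]), np.float64(0.0522649020873682)) along(.095 off) 0.032227498674969185 across -0.0025638658513405244 lean (array([0.6824, 0.0717, 0.0498, 0.028 ]), np.float64(0.04259097366408043))
brick front along 0.09054229177686282 -> x in peel 0.033542291776862826
```

Call:
{"method": "servo_tool", "body": {
  "increments": [
    [-0.4,0,0.03,0,0,0,1],
    [-0.6,0,0,0,0,0,1],
    [-0.7,0,0,0,0,0,1],
    [-0.7,0,0,0,0,0,1],
    [-0.7,0,0,0,0,0,1]
  ]
}}

```text
clock: 17.45
position: [0.4886, 0.0643, 0.0523]
ee_rot: [-0.0, 0.999, 0.032, -0.0]
contact_force: [1.0, 0.3, -9.4]
width: 0.023
gripper_force: 98.2
```

Call:
{"method": "servo_tool", "body": {
  "increments": [
    [-0.7,0,0,0,0,0,1],
    [-0.7,0,0,0,0,0,1],
    [-0.7,0,0,0,0,0,1],
    [-0.7,0,0,0,0,0,1],
    [-0.7,0,0,0,0,0,1]
  ]
}}

```text
clock: 17.95
position: [0.4539, 0.0621, 0.0523]
ee_rot: [-0.0, 0.999, 0.032, -0.0]
contact_force: [0.1, 0.1, -10.1]
width: 0.0225
gripper_force: 98.2
```

Call:
{"method": "servo_tool", "body": {
  "increments": [
    [-0.7,0,0,0,0,0,1],
    [-0.7,0,0,0,0,0,1],
    [-0.7,0,0,0,0,0,1],
    [-0.5,0,0,0,0,0,1],
    [-0.3,0,0,0,0,0,1]
  ]
}}

```text
clock: 18.45
position: [0.425, 0.0602, 0.0523]
ee_rot: [-0.0, 0.999, 0.032, -0.0]
contact_force: [-0.1, 0.3, -9.7]
width: 0.0227
gripper_force: 98.2
```

Call:
{"method": "servo_tool", "body": {
  "increments": [
    [-0.1,0,0,0,0,0,1],
    [0,0,0,0,0,0,1],
    [0,0,0,0,0,0,1],
    [0,0,0,0,0,0,1],
    [0,0,0,0,0,0,1]
  ]
}}

```text
clock: 18.95
position: [0.4248, 0.0602, 0.0523]
ee_rot: [-0.0, 0.999, 0.032, 0.0]
contact_force: [-0.2, -0.6, -9.6]
width: 0.0225
gripper_force: 98.3
```

```bash
python3 chk.py
```

```text
18.95 [0.4248 0.0602 0.0523] [-0.2 -0.6 -9.6]
scene (array([0.55221908, 0.06539797, 0.07388059]), np.float64(0.04473029045643154)) along(.095 off) 0.03245773607464986 across -0.0029088160850380632 lean (array([0.5871, 0.0686, 0.0528, 0.0357]), np.float64(0.03964387703678817))
brick front along 0.09077718293139732 -> x in peel 0.03377718293139731
```

Call:
{"method": "servo_tool", "body": {
  "increments": [
    [0,0,0.02,0,0,0,1],
    [0,0,0.02,0,0,0,1],
    [0,0,0.02,0,0,0,1],
    [0,0,0.01,0,0,0,1],
    [0,0,0,0,0,0,1]
  ]
}}

```text
clock: 19.65
position: [0.4245, 0.0602, 0.0518]
ee_rot: [-0.0, 0.999, 0.032, 0.0]
contact_force: [-1.8, -1.2, -6.2]
width: 0.0228
gripper_force: 98.7
```

Call:
{"method": "servo_tool", "body": {
  "increments": [
    [0,0,0.01,0,0,0,1],
    [0,0,0.01,0,0,0,1],
    [0,0,0.01,0,0,0,1],
    [0,0,0,0,0,0,1],
    [0,0,0,0,0,0,1]
  ],
  "squeeze": 40
}}

```text
clock: 20.15
position: [0.4245, 0.0602, 0.0517]
ee_rot: [0.0, 0.999, 0.032, 0.0]
contact_force: [-4.8, -1.0, 5.3]
width: 0.0228
gripper_force: 99.8
```

Call:
{"method": "servo_tool", "body": {
  "increments": [
    [0,0,0,0,0,0,0.3],
    [0,0,0,0,0,0,0.1],
    [0,0,0,0,0,0,-0.1],
    [0,0,0,0,0,0,-0.5],
    [0,0,0,0,0,0,-1]
  ]
}}

```text
clock: 20.65
position: [0.4252, 0.0602, 0.0514]
ee_rot: [-0.0, 0.999, 0.032, 0.001]
contact_force: [-0.4, -0.4, 0.3]
width: 0.0741
gripper_force: 0.0
```

Call:
{"method": "servo_tool", "body": {
  "increments": [
    [0,0,0,0,0,0,-1],
    [0,0,0,0,0,0,-1],
    [0,0,-1,0,0,0,-1],
    [0,0,-2,0,0,0,-1],
    [0,0,-2,0,0,0,-1]
  ]
}}

```text
clock: 21.15
position: [0.4244, 0.0602, 0.1022]
ee_rot: [-0.0, 0.999, 0.032, -0.0]
contact_force: [1.3, -0.7, -0.3]
width: 0.0854
gripper_force: 0.0
```

Call:
{"method": "servo_tool", "body": {
  "increments": [
    [-1,0,-3,0,0,0,-1],
    [-1,0,-3,0,0,0,-1],
    [-1,0,-2,0,0,0,-1],
    [0,0,0,0,0,0,-1],
    [0,0,0,0,0,0,-1]
  ]
}}

```text
clock: 21.65
position: [0.3949, 0.0583, 0.1818]
ee_rot: [-0.0, 0.999, 0.032, 0.001]
contact_force: [-0.4, -1.3, -0.8]
width: 0.0853
gripper_force: 0.0
```

```bash
python3 - <<'E'
from h import *
s=manip.get_state(); print(s['clock'],s['position'],s['contact_force'].round(1))
a=snap('scene'); b=snap('wrist'); c=cal('scene'); cw=cal('wrist')
M['brick']=[M['brick'][0]+np.array([0,0,.004])]
r=[d['region'] for d in finder.silhouettes('peel','wrist')]; 
if r: ys,xs=np.nonzero(r[0]); print('brick front',ray('wrist',(xs[ys<ys.min()+4].mean(),ys.min()),.004,cw))
optics.get_image('scene')
for d in finder.silhouettes('brick','scene'):
    if abs(d['box'][0]-330)<25 and 170<d['box'][1]<260: print(fit('brick',(.552,.065,.06),{'scene':(d['region'],c)}),fitlean((.59,.065,.06,0),{'scene':(d['region'],c)}))
v=np.hstack([cv2.resize(a[140:300,230:430],(440,352)),cv2.resize(b[:,120:520],(352,352))])
cv2.imwrite('pics/c10.png',cv2.cvtColor(v,cv2.COLOR_RGB2BGR))
E
```

```text
21.65 [0.3948561  0.05832873 0.18181062] [-0.4 -1.3 -0.8]
brick front [0.51483321 0.06661079 0.004     ]
(array([0.5518548 , 0.06652726, 0.06561319]), np.float64(0.03422283356258597)) (array([0.5874, 0.0691, 0.0678, 0.0208]), np.float64(0.03228664783740378))
```

View pics/c10.png

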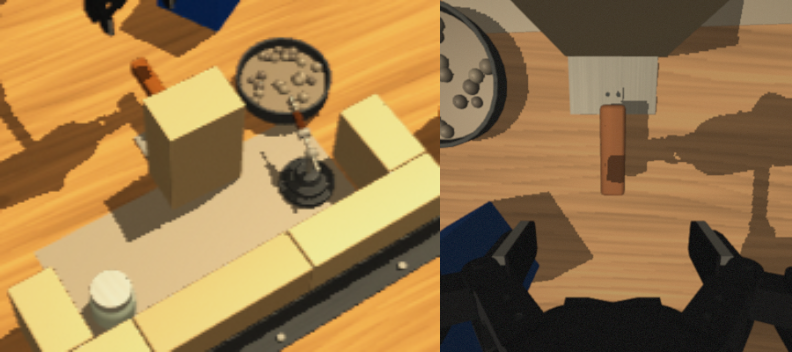

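```bash
python3 -c "
from rig import manip; print(manip.sign_off())"
```

```text
the job is handed in; nothing more can be done
None
```

I tipped the brick back, stood it up again on the peel's blade, drew it out to about 150 mm between its rear face and the back wall, let go and handed the job in at about 22 s; hand-in gave no verdict, and I did not touch the third hand, jar or pan.

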